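Change over the module testers

ROBOT

A 6-joint arm with a two-finger parallel gripper is mounted at the origin on the work surface. World frame = base frame: x ahead of the robot, y to its left, z up, the work surface at z = 0. Lengths are in m, angles in degrees, forces in N, time in s.
With the tool pointing down it reaches from about 0.375 to 0.9 m from the base axis. Payload 3.1 kg.
Tool frame: the origin (TCP) lies on the centre line of the jaws, within the pads' length; the fingertips stand 25 mm ahead of it and the grasp point (between the pads) lies 6 mm ahead of it; z points along the fingers, y is the line along which they close (so a half turn about z gives the same grasp; the last joint's range is limited). The gripper opens to 87 mm and grips with 3 to 60 N. Pads are 19 mm wide; open, the fingers measure 117 mm over their backs; the gripper's body (75 mm by 190 mm) begins 51 mm behind the grasp point.
Start: joints at [-81.102, 30.224, 82.088, -0, 67.689, -10.227], TCP at [0.205, -0.59, 0.248] pointing down, gripper open.
Joint ranges: [-176.69, 176.69], [-43.24, 126.21], [12.49, 139.97], [-82, 262], [0, 151.66], [-163.58, 163.58]. Speed limits (degrees/s): [159.86, 159.86, 180, 180, 180, 180].

INTERFACE

Orientations are given as a 3x3 rotation matrix whose columns are the frame's x, y, z axes.
In Python, from rig import bot, cams, models gives the robot as it stands. The module is installed in compiled form; this text tells all that it offers.
- The arm moves only by the shell command python3 -m handwheel 'ROWS' [OPENING]. ROWS is JSON, a list of rows, each a list of 6 numbers: the shift along the world's x, y, z each as a share of 1 m, from -1 to 1, then the turn, a rotation vector about the world's x, y, z each as a share of 2 rad, from -1 to 1. In form: [[dx, dy, dz, wx, wy, wz], ...]. A call has exactly 8 rows; each row is the pose to reach, as a shift and turn from the pose commanded when the call began; what a row does not reach only later rows make up. A row lasts 1/12 s, in which the tool goes at most 41.7 mm and 7.16 degrees, less where a joint would pass 70% of its speed; a pose out of reach is approached as far as the arm can. A call with a number of a shift or a turn outside -1 to 1 is refused whole. A call with a gripper value outside its range is refused whole. OPENING is the opening, from -1 (shut) to 1 (fully open), so that 0 is half open, set as the call begins (- or left out, the last holds). The fingers move at their own pace and stop on an object; the grip force is fixed at half the most. Time passes only in rows, so rows that repeat a pose let the fingers close, or fill a call up. It gives the time, the measured TCP pose, the force, the opening and the grip force at its end, in the units of the state.
- bot.read_state(): the state, without advancing time (a new reading comes with each control period).
- cams.capture(name): name is "scene" or "top" or "wrist"; returns (picture, depth): 400x640x3 uint8, blue, green, red; 400x640 float32, m along the optical axis (not along the pixel's ray), 0 where there is no reading.
- cams.calibration(name): a dict with "mtx" (3x3 intrinsics, pixels), "R" (3x3) and "t" (3): a world point X has camera coordinates R X + t; the wrist camera has in their place "tool_from_camera" (4x4, takes a point from camera to tool coordinates, whose origin is the TCP and whose axes are the flange's). Camera axes: x right, y down, z forward; pixel columns grow to the right and rows downward; lengths in m; the calibration is good to about 2 mm. A picture is of the moment at which its call begins: read the wrist's pose just before it. calibration takes no time and is no camera call.
- bot.hand_in(): hands the job in; it is judged then, once.
Trained networks look in the newest picture that a camera, given by its name, has taken for a name from the list of things; names that differ only in an ending like _2 or _b are one class to them, and where a whole thing is asked for, a point or a joint stands for the part that bears it (a point fixed in the world has none). Each returns a list of dicts, best first, with "conf" (0 to 1); they miss things now and then, are a little off and sometimes report something else, mostly with a low value. They report only what shows in the picture. A call takes as long as a camera call.
- models.spot_in(query, camera): "position" ([column, row] in pixels, amid what is visible of it).
- models.tip_of(query, camera): "position" ([column, row] in pixels: a listed point, or the origin of a listed thing).
The state is a dict: "time_s": time; "joint_positions": joint angles; "qvel": joint speeds; "tau": joint torques, N m; "position": TCP position; "tcp_rot": TCP orientation; "force": force on the tool from outside, world axes, zero at the start; "moment": the same for the moment, N m; "opening": opening from 0.0 (shut) to 1.0 (fully open); "grasp_force": force on a finger pad.
Only numpy, scipy, OpenCV 4.12 (cv2) and the standard library are available. Lean on these libraries where they do the work, as an engineer would, in place of code of your own. Each camera call takes 0.05 s, during which the arm holds its last target. There are 200 camera calls.

TASK

Get the testers ready for the changeover: lower the clear sliding sash with the yellow handle until it is fully shut, so that its test can start, and raise the sash with the red handle all the way up, so that its tested module can be taken out. Leave the sash with the black handle as it is, and let go of both handles.

Things in the scene. Friction and masses are not known exactly. Their poses are not given: they have to be found in the camera images.
- handle_yellow (a point): Centre of the YELLOW grip bar atop a tester's clear sash. Bar: level along this point's y, 86 mm long, 14 thick (x), 16 high, on 10 mm uprights 36 either side, 45 above the sash; free all round. Pinch it across x, from above, at its middle. x: level, square to the sash, into the box; z: up. The sash slides straight up and down 90 mm: point 175 above the bench fully shut, 265 fully open (stops).
- handle_red (a point): Centre of the RED grip bar of an identical tester's sash: same sizes, axes, heights. Starts shut or at most half open (yellow: half open or more). A sash weighs about 0.25 kg and friction keeps it where it is left: some 9 N to raise it, 4 N to lower it.
- handle_black (a point): Centre of the BLACK grip bar of a third, identical tester's sash; starts at any height. The three testers are grey boxes fixed to the bench side by side in any order, some 270 mm apart, turned up to 13 degrees; 160 deep, 170 wide, 130 high with a clear roof, the sash in channels (up to 140 high) on the face towards the robot.

How it is judged (in metres and radians):
At the end, for the whole second after the job is handed in: The yellow-handled sash is shut to within 12 mm of its lower stop (bar below 187 mm), the red-handled sash is open to within 12 mm of its upper stop (bar above 253 mm), and the black-handled sash is within 12 mm of where it started (height (world z) of handle_yellow below 0.187 m and height (world z) of handle_red above 0.253 m and distance of handle_black from where it was at the start of the episode below 0.012 m); the robot touches nothing.
It fails at once if the black-handled sash is moved by more than 12 mm (distance of handle_black from where it was at the start of the episode above 0.012 m).
It also fails if it takes over 51 s, if anything falls off the work surface, if the arm or the gripper's body presses on something with over 40 N, if the wrist force passes 120 N, or if a joint passes its speed limit or range.

## Working session

There is one attempt and no reset: what is moved stays moved. The work goes in short steps, Python scripts to look and compute and a shell command to move; the robot and the scene stay as the last step left them, time stands still between calls to the robot, and variables do not carry over. Pictures are saved under pics/ and viewed, at most 10 in all, crops included, and the job is handed in when it is done.

```bash
mkdir -p pics
cat > h.py <<'E'
import numpy as np, cv2
from rig import bot, cams, models
def pt(cam, px, d, st=None):
    c=cams.calibration(cam); p=np.linalg.inv(c["mtx"])@np.array([px[0],px[1],1])*d
    if cam=="wrist":
        T=np.array(c["tool_from_camera"]); q=T[:3,:3]@p+T[:3,3]
        return np.array(st["tcp_rot"])@q+np.array(st["position"])
    return np.array(c["R"]).T@(p-np.array(c["t"]))
def ray(cam,px):
    c=cams.calibration(cam);R=np.array(c["R"]);return -R.T@np.array(c["t"]), R.T@np.linalg.inv(c["mtx"])@np.array([px[0],px[1],1])
E
python3 - <<'E'
from h import *
np.set_printoptions(precision=3,suppress=True)
s=bot.read_state();print(s["time_s"],s["position"],s["tcp_rot"],s["opening"])
for c in("scene","top"):
    im,d=cams.capture(c);cv2.imwrite(f"pics/{c}.png",im);np.save(f"{c}.npy",d)
    for n in("yellow","red","black"):
        for r in models.tip_of("handle_"+n,c)[:2]:
            u,v=np.round(r["position"]).astype(int);dd=d[max(0,v-3):v+4,max(0,u-3):u+4];dd=dd[dd>0]
            z=dd.min() if dd.size else 0
            print(c,n,r["conf"],r["position"],z,pt(c,r["position"],z))
E
```

```text
0.0 [ 0.205 -0.59   0.247] [[ 0.945  0.328 -0.   ]
 [ 0.328 -0.945  0.002]
 [ 0.    -0.002 -1.   ]] 1.0036236023813823
scene yellow 0.78 [200.6, 144.1] 0.863704 [ 0.592 -0.274  0.234]
scene red 0.79 [295.2, 212.7] 0.70400995 [0.58  0.028 0.227]
scene black 0.6 [423.2, 311.1] 0.599463 [0.552 0.29  0.183]
top yellow 0.96 [467.1, 169.7] 0.92697674 [ 0.581 -0.283  0.236]
top red 0.64 [305.8, 176.9] 0.92901206 [0.561 0.01  0.228]
top black 0.18 [469.1, 167.9] 0.92767256 [ 0.584 -0.287  0.236]
```

View pics/top.png

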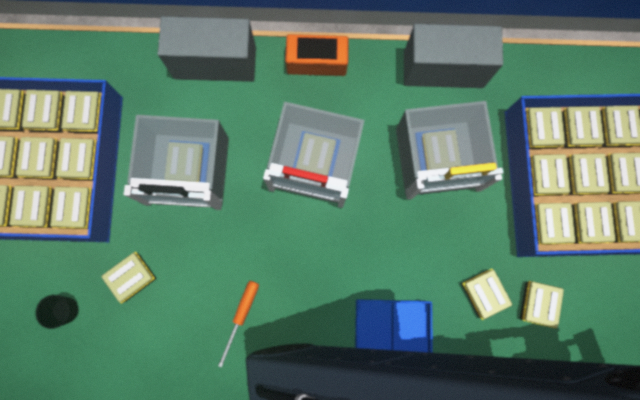

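View pics/scene.png

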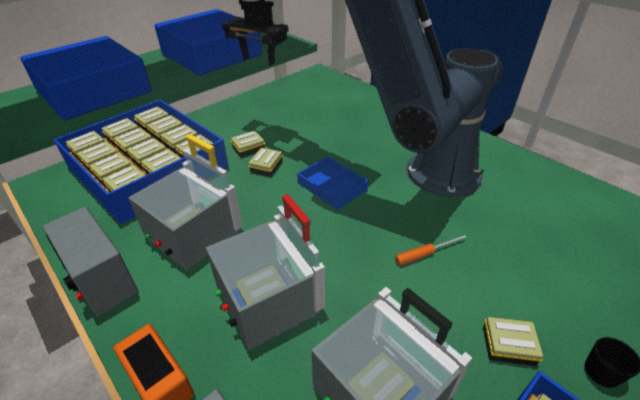

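The top view shows the black bar at about (162,190), red at (305,176) and yellow at (472,169). The network's "black" hit in the top view was actually the yellow bar. In the scene view the bars are at (200,145), (295,213) and (425,312). Next I segment the bars by colour to get their centres and yaw.

```bash
cat >> h.py <<'E'
def bar(cam,color,im,d,st=None,near=None,rad=60):
    h=cv2.cvtColor(im,cv2.COLOR_BGR2HSV).astype(int);H,S,V=h[...,0],h[...,1],h[...,2]
    m={"yellow":(abs(H-27)<6)&(S>170)&(V>90),"red":((H<6)|(H>172))&(S>150)&(V>60)}[color]
    m=m.astype(np.uint8)
    if near is not None:
        k=np.zeros_like(m);cv2.circle(k,tuple(int(round(x)) for x in near),rad,1,-1);m&=k
    n,l,s,c=cv2.connectedComponentsWithStats(m);i=1+s[1:,4].argmax()
    v,u=np.nonzero((l==i)&(d>0))
    P=np.array([pt(cam,(a,b),d[b,a],st) for a,b in zip(u,v)])
    P=P[P[:,2]>np.percentile(P[:,2],75)-.012]   # top of the bar
    (cx,cy),(w,hh),a=cv2.minAreaRect((P[:,:2]*1e3).astype(np.float32))
    e=np.linalg.svd(P[:,:2]-P[:,:2].mean(0))[2][0]; e=e*np.sign(e[1])
    return np.array([cx,cy,np.median(P[:,2])*1e3]),(w,hh),np.degrees(np.arctan2(-e[0],e[1])),len(P)
E
python3 - <<'E'
from h import *
np.set_printoptions(precision=3,suppress=True)
for c,nn in(("top",{"yellow":(472,169),"red":(305,176)}),("scene",{"yellow":(200,147),"red":(295,213)})):
    im=cv2.imread(f"pics/{c}.png");d=np.load(c+".npy")
    for k in nn: print(c,k,bar(c,k,im,d,None,nn[k]))
st=bot.read_state();print(cams.calibration("wrist"))
E
```

```text
top yellow (array([ 581.73 , -316.662,  231.466]), (1.9508438110351562, 14.686524391174316), np.float64(8.67560685084128), 15)
top red (array([566.188,  12.189, 225.145]), (80.55193328857422, 12.535652160644531), np.float64(-11.906520640477881), 290)
scene yellow (array([ 587.053, -290.181,  230.241]), (14.351978302001953, 84.93901824951172), np.float64(8.534452046489772), 201)
scene red (array([569.966,  15.417, 223.268]), (85.97801208496094, 13.469541549682617), np.float64(-11.727189882405536), 313)
{'mtx': array([[336.925,   0.   , 317.655],
       [  0.   , 336.925, 195.684],
       [  0.   ,   0.   ,   1.   ]]), 'tool_from_camera': array([[-0.001, -0.97 , -0.242,  0.065],
       [ 1.   , -0.001,  0.   ,  0.   ],
       [-0.   , -0.242,  0.97 , -0.139],
       [ 0.   ,  0.   ,  0.   ,  1.   ]])}
```

```bash
python3 -m handwheel '[[0.02,0.02,0.02,0,0,0.06],[0.05,0.04,0.04,0,0,0.12],[0.08,0.06,0.06,0,0,0.18],[0.11,0.09,0.07,0,0,0.24],[0.14,0.11,0.07,0,0,0.3],[0.17,0.13,0.07,0,0,0.36],[0.2,0.16,0.07,0,0,0.42],[0.23,0.18,0.07,0,0,0.48]]' 1; python3 -m handwheel '[[0.03,0.02,0,0,0,0.05],[0.06,0.05,0,0,0,0.1],[0.09,0.07,0,0,0,0.15],[0.12,0.1,0,0,0,0.2],[0.14,0.11,0,0,0,0.214],[0.15,0.122,0,0,0,0.214],[0.15,0.122,0,0,0,0.214],[0.15,0.122,0,0,0,0.214]]'
python3 - <<'E'
from h import *
st=bot.read_state();im,d=cams.capture("wrist");cv2.imwrite("pics/w1.png",im)
print(st["position"],st["tcp_rot"]);print(bar("wrist","yellow",im,d,st,None))
E
```

```text
time_s: 1.07
position: [0.4358, -0.408, 0.3178]
tcp_rot: [[0.268, 0.964, -0.0], [0.964, -0.268, 0.001], [0.001, -0.001, -1.0]]
force: [-0.2, 0.2, -0.3]
opening: 0.998
grasp_force: 0.0
time_s: 1.73
position: [0.5844, -0.2882, 0.3173]
tcp_rot: [[-0.151, 0.989, -0.001], [0.989, 0.151, -0.0], [-0.0, -0.001, -1.0]]
force: [0.5, 0.2, 0.4]
opening: 0.998
grasp_force: 0.0
[ 0.58438611 -0.28820664  0.31727575] [[-1.50795600e-01  9.88564013e-01 -1.37086702e-03]
 [ 9.88564962e-01  1.50795367e-01 -2.72220409e-04]
 [-6.23869056e-05 -1.39624074e-03 -9.99999023e-01]]
(array([ 582.75524902, -282.50393677,  234.95942684]), (13.054876327514648, 63.989681243896484), np.float64(7.8688981466668215), 1763)
```

View pics/w1.png

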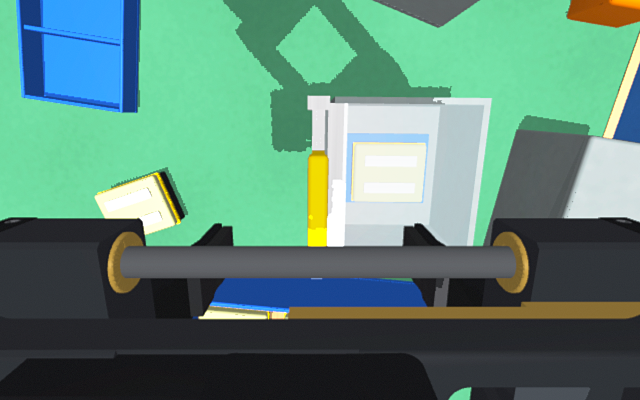

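The wrist view shows the yellow bar between the open fingers at columns 307–329 and rows 150–245, with the rest hidden by the gripper. It is centred to within 2 mm and about 0.226 m high, so I descend and grip.

```bash
python3 -m handwheel '[[0,-0.002,-0.015,0,0,0],[0,-0.002,-0.035,0,0,0],[0,-0.002,-0.055,0,0,0],[0,-0.002,-0.07,0,0,0],[0,-0.002,-0.08,0,0,0],[0,-0.002,-0.086,0,0,0],[0,-0.002,-0.086,0,0,0],[0,-0.002,-0.086,0,0,0]]'; python3 -m handwheel '[[0,0,0,0,0,0],[0,0,0,0,0,0],[0,0,0,0,0,0],[0,0,0,0,0,0],[0,0,0,0,0,0],[0,0,0,0,0,0],[0,0,0,0,0,0],[0,0,0,0,0,0]]' -1
```

```text
time_s: 2.45
position: [0.5846, -0.2913, 0.232]
tcp_rot: [[-0.149, 0.989, 0.0], [0.989, 0.149, -0.001], [-0.001, 0.0, -1.0]]
force: [0.9, -0.7, 0.6]
opening: 1.003
grasp_force: 0.0
time_s: 3.12
position: [0.5848, -0.2904, 0.2316]
tcp_rot: [[-0.151, 0.989, -0.0], [0.989, 0.151, 0.0], [0.0, -0.0, -1.0]]
force: [0.7, 0.0, -0.5]
opening: 0.475
grasp_force: 0.0
```

```bash
python3 -m handwheel '[[0,0,0,0,0,0],[0,0,0,0,0,0],[0,0,0,0,0,0],[0,0,0,0,0,0],[0,0,0,0,0,0],[0,0,0,0,0,0],[0,0,0,0,0,0],[0,0,0,0,0,0]]'
```

```text
time_s: 3.78
position: [0.5844, -0.2905, 0.2315]
tcp_rot: [[-0.15, 0.989, -0.001], [0.989, 0.15, 0.0], [0.0, -0.001, -1.0]]
force: [-1.8, 0.1, 0.7]
opening: 0.153
grasp_force: 30.0
```

Gripped, with an opening of about 13–14 mm and 30 N. Now I lower it gently.

```bash
python3 -m handwheel '[[0,0,-0.004,0,0,0],[0,0,-0.01,0,0,0],[0,0,-0.016,0,0,0],[0,0,-0.022,0,0,0],[0,0,-0.028,0,0,0],[0,0,-0.034,0,0,0],[0,0,-0.04,0,0,0],[0,0,-0.042,0,0,0]]'; python3 -m handwheel '[[0,0,-0.002,0,0,0],[0,0,-0.004,0,0,0],[0,0,-0.006,0,0,0],[0,0,-0.008,0,0,0],[0,0,-0.009,0,0,0],[0,0,-0.009,0,0,0],[0,0,-0.009,0,0,0],[0,0,-0.009,0,0,0]]'
```

```text
time_s: 4.45
position: [0.5845, -0.2905, 0.1881]
tcp_rot: [[-0.15, 0.989, -0.001], [0.989, 0.15, 0.0], [0.001, -0.001, -1.0]]
force: [-5.1, -2.1, 3.7]
opening: 0.151
grasp_force: 30.0
time_s: 5.12
position: [0.5845, -0.2905, 0.1809]
tcp_rot: [[-0.151, 0.989, -0.001], [0.989, 0.151, -0.0], [-0.0, -0.001, -1.0]]
force: [-5.7, -0.8, 5.2]
opening: 0.16
grasp_force: 30.0
```

```bash
python3 -m handwheel '[[0,0,-0.001,0,0,0],[0,0,-0.002,0,0,0],[0,0,-0.003,0,0,0],[0,0,-0.003,0,0,0],[0,0,-0.003,0,0,0],[0,0,-0.003,0,0,0],[0,0,-0.003,0,0,0],[0,0,-0.003,0,0,0]]'
```

```text
time_s: 5.78
position: [0.5845, -0.2905, 0.1808]
tcp_rot: [[-0.151, 0.989, 0.0], [0.989, 0.151, -0.001], [-0.001, 0.0, -1.0]]
force: [-8.9, 1.4, 17.0]
opening: 0.151
grasp_force: 30.0
```

It has stopped at the lower stop: force jumped to 17 N with no further motion. Now I release, rise, and go to red.

```bash
python3 -m handwheel '[[0,0,0.003,0,0,0],[0,0,0.003,0,0,0],[0,0,0.003,0,0,0],[0,0,0.003,0,0,0],[0,0,0.003,0,0,0],[0,0,0.003,0,0,0],[0,0,0.003,0,0,0],[0,0,0.003,0,0,0]]' 1; python3 -m handwheel '[[0,0,0.015,0,0,0],[0,0,0.035,0,0,0],[0,0,0.06,0,0,0],[0,0,0.085,0,0,0],[0,0,0.11,0,0,0],[0,0,0.13,0,0,0],[0,0,0.136,0,0,0],[0,0,0.136,0,0,0]]'
python3 - <<'E'
from h import *
im,d=cams.capture("top");cv2.imwrite("pics/top2.png",im)
st=bot.read_state();im,d=cams.capture("wrist")
print(st["position"]);print(bar("wrist","yellow",im,d,st,(318,200),70))
E
```

```text
time_s: 6.45
position: [0.5849, -0.2904, 0.1802]
tcp_rot: [[-0.15, 0.989, -0.0], [0.989, 0.15, 0.0], [0.0, -0.0, -1.0]]
force: [0.1, -0.7, 0.5]
opening: 0.678
grasp_force: 0.0
time_s: 7.12
position: [0.5856, -0.291, 0.3187]
tcp_rot: [[-0.15, 0.989, 0.004], [0.989, 0.15, -0.003], [-0.003, 0.003, -1.0]]
force: [0.2, -0.1, -0.4]
opening: 0.997
grasp_force: 0.0
[ 0.58482328 -0.29048219  0.31670595]
(array([ 584.12921143, -293.01376343,  184.32902522]), (13.162339210510254, 85.03455352783203), np.float64(7.760598882775164), 1570)
```

The yellow bar's top is at 0.184, so its centre is about 0.176 and the sash is shut. Moving to red.

```bash
python3 -m handwheel '[[-0.001,0.02,0,0,0,-0.02],[-0.003,0.055,0,0,0,-0.04],[-0.005,0.095,0,0,0,-0.065],[-0.007,0.135,0,0,0,-0.09],[-0.01,0.175,0,0,0,-0.115],[-0.012,0.215,0,0,0,-0.14],[-0.014,0.25,0,0,0,-0.16],[-0.016,0.28,0,0,0,-0.178]]'; python3 -m handwheel '[[-0.001,0.018,0,0,0,0],[-0.001,0.024,0,0,0,0],[-0.001,0.024,0,0,0,0],[-0.001,0.024,0,0,0,0],[-0.001,0.024,0,0,0,0],[-0.001,0.024,0,0,0,0],[-0.001,0.024,0,0,0,0],[-0.001,0.024,0,0,0,0]]'
python3 - <<'E'
from h import *
st=bot.read_state();im,d=cams.capture("wrist");cv2.imwrite("pics/w2.png",im)
print(st["position"]);print(bar("wrist","red",im,d,st,(318,200),90))
E
```

```text
time_s: 7.88
position: [0.5671, -0.0077, 0.3143]
tcp_rot: [[0.205, 0.979, -0.005], [0.979, -0.204, 0.002], [0.001, -0.005, -1.0]]
force: [0.5, 0.3, -1.1]
opening: 0.997
grasp_force: 0.0
time_s: 8.55
position: [0.5679, 0.0125, 0.3165]
tcp_rot: [[0.205, 0.979, -0.0], [0.979, -0.205, -0.0], [-0.0, 0.0, -1.0]]
force: [0.2, -0.4, -0.4]
opening: 0.997
grasp_force: 0.0
[0.56791149 0.01251085 0.31648782]
(array([568.04650879,  20.29576683, 227.35755776]), (72.69842529296875, 12.95063591003418), np.float64(-12.277650420286705), 1892)
```

View pics/w2.png

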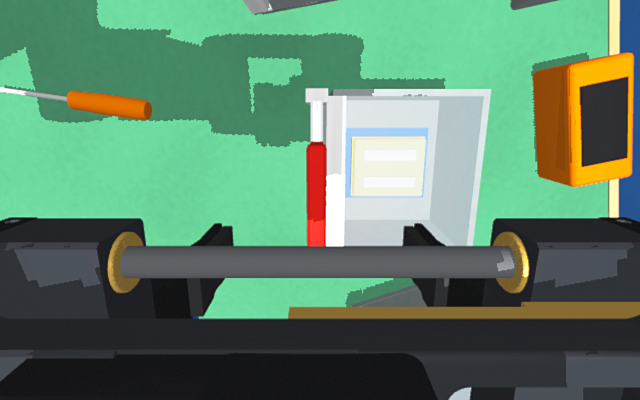

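The red bar sits between the fingers at columns 307–327 and rows 142–246. Its centre is within 2 mm of the TCP and its top is at 0.227. I descend and grip.

```bash
python3 -m handwheel '[[-0.001,0.001,-0.015,0,0,0],[-0.001,0.001,-0.035,0,0,0],[-0.001,0.001,-0.055,0,0,0],[-0.001,0.001,-0.072,0,0,0],[-0.001,0.001,-0.085,0,0,0],[-0.001,0.001,-0.092,0,0,0],[-0.001,0.001,-0.092,0,0,0],[-0.001,0.001,-0.092,0,0,0]]'; python3 -m handwheel '[[0,0,0,0,0,0],[0,0,0,0,0,0],[0,0,0,0,0,0],[0,0,0,0,0,0],[0,0,0,0,0,0],[0,0,0,0,0,0],[0,0,0,0,0,0],[0,0,0,0,0,0]]' -1; python3 -m handwheel '[[0,0,0,0,0,0],[0,0,0,0,0,0],[0,0,0,0,0,0],[0,0,0,0,0,0],[0,0,0,0,0,0],[0,0,0,0,0,0],[0,0,0,0,0,0],[0,0,0,0,0,0]]'
```

```text
time_s: 9.27
position: [0.567, 0.0143, 0.2247]
tcp_rot: [[0.204, 0.979, 0.0], [0.979, -0.204, -0.0], [0.0, 0.0, -1.0]]
force: [0.9, 0.6, 0.8]
opening: 0.997
grasp_force: 0.0
time_s: 9.93
position: [0.5668, 0.0145, 0.2246]
tcp_rot: [[0.204, 0.979, 0.0], [0.979, -0.204, -0.0], [-0.0, 0.0, -1.0]]
force: [-0.4, -0.4, -0.8]
opening: 0.474
grasp_force: 0.0
time_s: 10.6
position: [0.5672, 0.0144, 0.2246]
tcp_rot: [[0.204, 0.979, 0.001], [0.979, -0.204, -0.0], [0.0, 0.001, -1.0]]
force: [3.4, -0.7, -1.3]
opening: 0.156
grasp_force: 30.0
```

```bash
python3 -m handwheel '[[0,0,0.003,0,0,0],[0,0,0.008,0,0,0],[0,0,0.014,0,0,0],[0,0,0.02,0,0,0],[0,0,0.026,0,0,0],[0,0,0.032,0,0,0],[0,0,0.037,0,0,0],[0,0,0.04,0,0,0]]'; python3 -m handwheel '[[0,0,0.001,0,0,0],[0,0,0.002,0,0,0],[0,0,0.003,0,0,0],[0,0,0.004,0,0,0],[0,0,0.005,0,0,0],[0,0,0.006,0,0,0],[0,0,0.006,0,0,0],[0,0,0.006,0,0,0]]'
```

```text
time_s: 11.27
position: [0.5671, 0.0144, 0.2653]
tcp_rot: [[0.204, 0.979, 0.001], [0.979, -0.204, -0.0], [-0.0, 0.001, -1.0]]
force: [4.5, -0.2, -8.1]
opening: 0.155
grasp_force: 30.0
time_s: 11.93
position: [0.5671, 0.0144, 0.2707]
tcp_rot: [[0.204, 0.979, 0.001], [0.979, -0.204, -0.0], [0.0, 0.001, -1.0]]
force: [5.5, -0.9, -6.3]
opening: 0.159
grasp_force: 30.0
```

```bash
python3 -m handwheel '[[0,0,0.001,0,0,0],[0,0,0.002,0,0,0],[0,0,0.003,0,0,0],[0,0,0.003,0,0,0],[0,0,0.003,0,0,0],[0,0,0.003,0,0,0],[0,0,0.003,0,0,0],[0,0,0.003,0,0,0]]'
```

```text
time_s: 12.6
position: [0.5671, 0.0144, 0.2717]
tcp_rot: [[0.204, 0.979, -0.0], [0.979, -0.204, 0.0], [0.0, -0.0, -1.0]]
force: [8.9, -0.7, -16.7]
opening: 0.159
grasp_force: 30.0
```

The upper stop is reached: force is 17 N and motion has ceased. I release, rise clear and check.

```bash
python3 -m handwheel '[[0,0,-0.002,0,0,0],[0,0,-0.002,0,0,0],[0,0,-0.002,0,0,0],[0,0,-0.002,0,0,0],[0,0,-0.002,0,0,0],[0,0,-0.002,0,0,0],[0,0,-0.002,0,0,0],[0,0,-0.002,0,0,0]]' 1; python3 -m handwheel '[[0,0,0.015,0,0,0],[0,0,0.035,0,0,0],[0,0,0.055,0,0,0],[0,0,0.075,0,0,0],[0,0,0.09,0,0,0],[0,0,0.095,0,0,0],[0,0,0.095,0,0,0],[0,0,0.095,0,0,0]]'
python3 - <<'E'
from h import *
st=bot.read_state();im,d=cams.capture("wrist");print(st["position"],bar("wrist","red",im,d,st,(318,200),90))
d0=np.load("scene.npy");im,d=cams.capture("scene");cv2.imwrite("pics/s2.png",im)
print(bar("scene","yellow",im,d,None,(200,160),45))
r=models.tip_of("handle_black","scene");print(r[:2])
E
```

```text
time_s: 13.27
position: [0.5667, 0.0146, 0.2718]
tcp_rot: [[0.204, 0.979, 0.0], [0.979, -0.204, -0.0], [-0.0, 0.0, -1.0]]
force: [0.4, 0.1, -0.5]
opening: 0.677
grasp_force: 0.0
time_s: 13.93
position: [0.5664, 0.0146, 0.366]
tcp_rot: [[0.204, 0.979, -0.001], [0.979, -0.204, 0.0], [-0.0, -0.001, -1.0]]
force: [-0.7, 0.6, 1.0]
opening: 1.001
grasp_force: 0.0
[0.56639645 0.0145601  0.36595564] (array([567.98406982,  20.49726868, 274.36510298]), (72.280029296875, 13.310503959655762), np.float64(-11.980947104938279), 1813)
(array([ 586.7467041 , -289.71951294,  179.60207071]), (14.873977661132812, 82.27131652832031), np.float64(8.323510500852693), 186)
[{'position': [425.0, 310.8], 'conf': 0.83}]
```

View pics/s2.png

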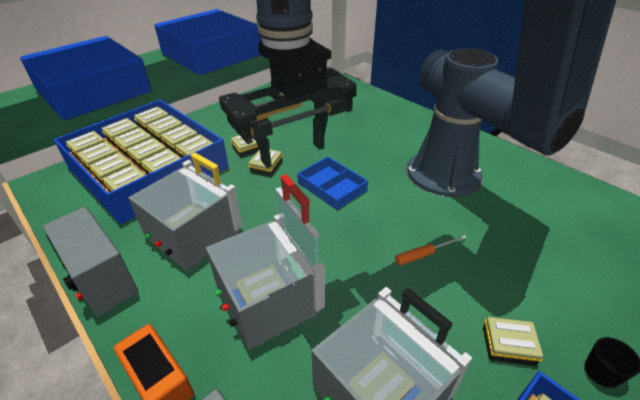

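The view shows the yellow bar low at (205,168) and the red bar raised at (295,198), with its top at 0.274 and centre at about 0.266. The black bar is unmoved at (425,311), and the gripper is clear of everything.

```bash
python3 -c "
from rig import bot; print(bot.hand_in())"
```

```text
the job is handed in; nothing more can be done
None
```

The job is handed in: the yellow sash is fully shut (bar about 0.176 m), the red sash is fully open (about 0.266 m), the black sash was left untouched, and both handles are released with the arm clear, in about 14 s of robot time; the hand-in call gave no verdict.

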